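Rake the heaped blocks level on the sifter

ROBOT

A 6-joint arm with a two-finger parallel gripper is mounted at the origin on a cart in front of the work surface, level with it; the furniture and walls round the work are solid. World frame = base frame: x ahead of the robot, y to its left, z up, the work surface at z = 0. Lengths are in m, angles in rad, forces in N, time in s.
With the tool pointing down it reaches from about 0.35 to 0.775 m from the base axis. Payload 5.5 kg.
Tool frame: the origin (TCP) lies at the very end of the fingers, on their centre line; the grasp point (between the pads) lies 19 mm behind it; z points along the fingers, y is the line along which they close (so a half turn about z gives the same grasp; the last joint's range is limited). The gripper opens to 85 mm and grips with 20 to 120 N. Pads are 22 mm wide; open, the fingers measure 114 mm over their backs; the gripper's body (76 mm by 85 mm) begins 54 mm behind the grasp point. The pads swing forward as they close: fully open they stand 13 mm farther back than shut.
Start: joints at [-1.371, 0.313, 0.046, 1.304, 0, 1.431], TCP at [0.192, -0.542, 0.231] pointing down, gripper open.
Joint ranges: [-2.76, 2.76], [-0.86, 1.69], [-1.03, 1.26], [-2.2, 2.34], [-1.47, 1.5], [-3.14, 3.14]. Speed limits (rad/s): [2.57, 2.57, 3.14, 3.14, 3.14, 3.14].

INTERFACE

Orientations are given as a unit quaternion [w, x, y, z].
In Python, from workcell import env gives the robot as it stands. The module is installed in compiled form; this text tells all that it offers.
- The arm moves only by the tool jog_arm, never from a script. Its arguments are lists of equal length, an entry for each row: "gripper": the opening, from 0 (shut) to 1 (fully open); "offset": the shift along the world's x, y, z in cm, a list of three; "twist": the turn about the world's z in degrees. In form: {"gripper": [gripper, ...], "offset": [[dx, dy, dz], ...], "twist": [twist, ...]}. A call has exactly 8 rows; each row is the pose to reach, as a shift and turn from the pose commanded when the call began; what a row does not reach only later rows make up. A row lasts 1/8 s, in which the tool goes at most 62.5 mm and 10.7 degrees, less where a joint would pass 70% of its speed; a pose out of reach is approached as far as the arm can. A call with a gripper value outside its range is refused whole. The fingers move at their own pace and stop on an object; "squeeze" is the grip in N (left out, the last holds). Time passes only in rows, so rows that repeat a pose let the fingers close, or fill a call up. It gives the time, the measured TCP pose, the force, the opening and the grip force at its end, in the units of the state.
- env.get_state(): the state, without advancing time (a new reading comes with each control period).
- env.read_camera(name): name is "scene" or "top"; returns a dict with "image" (400x640x3 uint8, red, green, blue), "z_map" (400x640 float32, m along the optical axis (not along the pixel's ray), 0 where there is no reading), "fovy" (degrees; the focal length in pixels is half the picture's height over the tangent of half this angle, whatever the lens; pixels are square), "cx", "cy" (the principal point, pixels), "cam_to_world" (4x4, takes a point from camera to world coordinates). Camera axes: x right, y up, looking along -z (the intrinsics and any distortion apply to the point x, -y, -z); pixel columns grow to the right and rows downward; lengths in m; the calibration is good to about 2 mm. A picture is of the moment at which its call begins.
- env.hand_in(): hands the job in; it is judged then, once.
The state is a dict: "clock": time; "joint_pos": joint angles; "qvel": joint speeds; "tau": joint torques, N m; "tcp_pos": TCP position; "orientation": TCP orientation; "wrist_force": force on the tool from outside, world axes, zero at the start; "ft_torque": the same for the moment, N m; "finger_gap": finger opening in m; "grip_force": force on a finger pad.
Only numpy, scipy, OpenCV 4.12 (cv2) and the standard library are available. Lean on these libraries where they do the work, as an engineer would, in place of code of your own. Each camera call takes 0.05 s, during which the arm holds its last target. There are 200 camera calls.

TASK

The tumbled beech blocks were tipped in a heap at the left end of the sprung sifter; take the rake, set its tines down on the mesh and rake the blocks out into one even layer, none on top of another, shared out over the left, middle and right of the mesh, so that the dust can drop through. Move the blocks with the rake only, feel your way down and never bear hard on the light mesh or on a block (a kilogram is too much), and keep every block in the sifter; then lay the rake down on the bare table; leave the other things alone.

Things in the scene. Friction and masses are not known exactly. Their poses are not given: they have to be found in the camera images.
- shaker: the sifter: a shallow open box of plywood and wire mesh (deck) floating on four coil springs over a green base fixed to the table. Origin on the table under the middle of the mesh; y along the deck to its LEFT end, where the blocks are heaped; x across; z up. The mesh is 156 mm (x) by 320 mm (y); two wooden bars under it mark its thirds (y = +-53 mm). Brackets on the long sides reach x = +-128 mm.
- rake: the rake, 0.13 to 0.21 kg: straight wooden handle, head, five tines; it lies on tine tips and butt. Origin under rake_grip at table height; z then up, x toward the head, y parallel to the head. At work turn it 38.1 degrees about its y axis, butt raised: tines square to the mesh, handle rising at 30 degrees, rake_grip 108 mm behind and 116.5 mm above the tips, which then touch down all five together.
- rake_grip (a point): the place to hold the rake, mid-depth in its handle, 125 mm from the head along it; 25.4 mm above the table as it lies, axes as rake. Handle 22 mm wide across its two flat sides (y), 26 mm deep, 215 mm from head to butt; lying, it slopes down by 8.1 degrees from head to butt. The middle of the row of tine tips lies 157.1 mm along x and -24.9 mm along z from here.
- block_1: centre of one of eight equal beech blocks with a drilled hole, 44 x 34 x 24 mm along its x, y, z, about 30 g; they start in a heap up to three high at the left end of the mesh, the rows close together.
- block_2: centre of a second such block, same axes. The mesh under the blocks rides on soft springs (4 N per mm in all, only up and down): 72 mm above the table on average, but up to 5 mm higher or lower with the unknown weight of the deck.
- block_3: centre of a third such block, same axes. The deck's wall, 12 mm thick, stands 28 mm above the mesh all round.
- block_4: centre of a fourth such block, same axes. The rake's tines are steel rods 5 mm thick with round ends, 26 mm apart (104 mm between the outer ones), 44 mm out of a wooden head 120 mm long (y), 24 mm thick, 20 mm high.
- block_5: centre of another such block, same axes.
- block_6: centre of another such block, same axes.
- block_7: centre of another such block, same axes.
- block_8: centre of another such block, same axes.
- tin: bystander: small tin, loose on the table; origin at its underside. Leave it alone.
- driver: bystander: red screwdriver, loose on the table; origin at its underside. Leave it alone.
- wax: bystander: block of wax, loose on the table; origin at its underside. Leave it alone.
- offcut: bystander: large beech offcut, loose on the table; origin at its underside. Leave it alone.
Things that resemble listed ones, but are neither listed nor needed, are in the scene too. What is shaped like the block_6 but pink is not meant.

How it is judged:
On the way:
1. the rake is held over the sifter with its tines set down on the mesh, bearing lightly on it (contact force between rake and shaker above 0.5 N and height (world z) of rake_grip between 0.12 and 0.23 m), for 0.2 s.
At the end, for the whole second after the job is handed in: Each third of the mesh's length (left, middle, right) holds the centres of at least two of the eight blocks; all are in the sifter, at rest, centres less than 100 mm above the table (none on another); the rake lies still on the table (grip point below 60 mm), clear of the sifter (((y of block_1 in the frame of shaker above 0.0533333 m and (y of block_2 in the frame of shaker above 0.0533333 m or y of block_3 in the frame of shaker above 0.0533333 m or y of block_4 in the frame of shaker above 0.0533333 m or y of block_5 in the frame of shaker above 0.0533333 m or y of block_6 in the frame of shaker above 0.0533333 m or y of block_7 in the frame of shaker above 0.0533333 m or y of block_8 in the frame of shaker above 0.0533333 m)) or (y of block_2 in the frame of shaker above 0.0533333 m and (y of block_3 in the frame of shaker above 0.0533333 m or y of block_4 in the frame of shaker above 0.0533333 m or y of block_5 in the frame of shaker above 0.0533333 m or y of block_6 in the frame of shaker above 0.0533333 m or y of block_7 in the frame of shaker above 0.0533333 m or y of block_8 in the frame of shaker above 0.0533333 m)) or (y of block_3 in the frame of shaker above 0.0533333 m and (y of block_4 in the frame of shaker above 0.0533333 m or y of block_5 in the frame of shaker above 0.0533333 m or y of block_6 in the frame of shaker above 0.0533333 m or y of block_7 in the frame of shaker above 0.0533333 m or y of block_8 in the frame of shaker above 0.0533333 m)) or (y of block_4 in the frame of shaker above 0.0533333 m and (y of block_5 in the frame of shaker above 0.0533333 m or y of block_6 in the frame of shaker above 0.0533333 m or y of block_7 in the frame of shaker above 0.0533333 m or y of block_8 in the frame of shaker above 0.0533333 m)) or (y of block_5 in the frame of shaker above 0.0533333 m and (y of block_6 in the frame of shaker above 0.0533333 m or y of block_7 in the frame of shaker above 0.0533333 m or y of block_8 in the frame of shaker above 0.0533333 m)) or (y of block_6 in the frame of shaker above 0.0533333 m and (y of block_7 in the frame of shaker above 0.0533333 m or y of block_8 in the frame of shaker above 0.0533333 m)) or (y of block_7 in the frame of shaker above 0.0533333 m and y of block_8 in the frame of shaker above 0.0533333 m)) and ((y of block_1 in the frame of shaker between -0.0533333 and 0.0533333 m and (y of block_2 in the frame of shaker between -0.0533333 and 0.0533333 m or y of block_3 in the frame of shaker between -0.0533333 and 0.0533333 m or y of block_4 in the frame of shaker between -0.0533333 and 0.0533333 m or y of block_5 in the frame of shaker between -0.0533333 and 0.0533333 m or y of block_6 in the frame of shaker between -0.0533333 and 0.0533333 m or y of block_7 in the frame of shaker between -0.0533333 and 0.0533333 m or y of block_8 in the frame of shaker between -0.0533333 and 0.0533333 m)) or (y of block_2 in the frame of shaker between -0.0533333 and 0.0533333 m and (y of block_3 in the frame of shaker between -0.0533333 and 0.0533333 m or y of block_4 in the frame of shaker between -0.0533333 and 0.0533333 m or y of block_5 in the frame of shaker between -0.0533333 and 0.0533333 m or y of block_6 in the frame of shaker between -0.0533333 and 0.0533333 m or y of block_7 in the frame of shaker between -0.0533333 and 0.0533333 m or y of block_8 in the frame of shaker between -0.0533333 and 0.0533333 m)) or (y of block_3 in the frame of shaker between -0.0533333 and 0.0533333 m and (y of block_4 in the frame of shaker between -0.0533333 and 0.0533333 m or y of block_5 in the frame of shaker between -0.0533333 and 0.0533333 m or y of block_6 in the frame of shaker between -0.0533333 and 0.0533333 m or y of block_7 in the frame of shaker between -0.0533333 and 0.0533333 m or y of block_8 in the frame of shaker between -0.0533333 and 0.0533333 m)) or (y of block_4 in the frame of shaker between -0.0533333 and 0.0533333 m and (y of block_5 in the frame of shaker between -0.0533333 and 0.0533333 m or y of block_6 in the frame of shaker between -0.0533333 and 0.0533333 m or y of block_7 in the frame of shaker between -0.0533333 and 0.0533333 m or y of block_8 in the frame of shaker between -0.0533333 and 0.0533333 m)) or (y of block_5 in the frame of shaker between -0.0533333 and 0.0533333 m and (y of block_6 in the frame of shaker between -0.0533333 and 0.0533333 m or y of block_7 in the frame of shaker between -0.0533333 and 0.0533333 m or y of block_8 in the frame of shaker between -0.0533333 and 0.0533333 m)) or (y of block_6 in the frame of shaker between -0.0533333 and 0.0533333 m and (y of block_7 in the frame of shaker between -0.0533333 and 0.0533333 m or y of block_8 in the frame of shaker between -0.0533333 and 0.0533333 m)) or (y of block_7 in the frame of shaker between -0.0533333 and 0.0533333 m and y of block_8 in the frame of shaker between -0.0533333 and 0.0533333 m)) and ((y of block_1 in the frame of shaker below -0.0533333 m and (y of block_2 in the frame of shaker below -0.0533333 m or y of block_3 in the frame of shaker below -0.0533333 m or y of block_4 in the frame of shaker below -0.0533333 m or y of block_5 in the frame of shaker below -0.0533333 m or y of block_6 in the frame of shaker below -0.0533333 m or y of block_7 in the frame of shaker below -0.0533333 m or y of block_8 in the frame of shaker below -0.0533333 m)) or (y of block_2 in the frame of shaker below -0.0533333 m and (y of block_3 in the frame of shaker below -0.0533333 m or y of block_4 in the frame of shaker below -0.0533333 m or y of block_5 in the frame of shaker below -0.0533333 m or y of block_6 in the frame of shaker below -0.0533333 m or y of block_7 in the frame of shaker below -0.0533333 m or y of block_8 in the frame of shaker below -0.0533333 m)) or (y of block_3 in the frame of shaker below -0.0533333 m and (y of block_4 in the frame of shaker below -0.0533333 m or y of block_5 in the frame of shaker below -0.0533333 m or y of block_6 in the frame of shaker below -0.0533333 m or y of block_7 in the frame of shaker below -0.0533333 m or y of block_8 in the frame of shaker below -0.0533333 m)) or (y of block_4 in the frame of shaker below -0.0533333 m and (y of block_5 in the frame of shaker below -0.0533333 m or y of block_6 in the frame of shaker below -0.0533333 m or y of block_7 in the frame of shaker below -0.0533333 m or y of block_8 in the frame of shaker below -0.0533333 m)) or (y of block_5 in the frame of shaker below -0.0533333 m and (y of block_6 in the frame of shaker below -0.0533333 m or y of block_7 in the frame of shaker below -0.0533333 m or y of block_8 in the frame of shaker below -0.0533333 m)) or (y of block_6 in the frame of shaker below -0.0533333 m and (y of block_7 in the frame of shaker below -0.0533333 m or y of block_8 in the frame of shaker below -0.0533333 m)) or (y of block_7 in the frame of shaker below -0.0533333 m and y of block_8 in the frame of shaker below -0.0533333 m)) and z of block_1 in the frame of shaker between 0.07 and 0.1 m and linear speed of each of block_1, block_2, block_3, block_4, block_5, block_6, block_7, block_8, rake below 0.02 m/s and z of block_2 in the frame of shaker between 0.07 and 0.1 m and z of block_3 in the frame of shaker between 0.07 and 0.1 m and z of block_4 in the frame of shaker between 0.07 and 0.1 m and z of block_5 in the frame of shaker between 0.07 and 0.1 m and z of block_6 in the frame of shaker between 0.07 and 0.1 m and z of block_7 in the frame of shaker between 0.07 and 0.1 m and z of block_8 in the frame of shaker between 0.07 and 0.1 m and height (world z) of rake_grip below 0.06 m and contact force between rake and shaker below 0.1 N); the robot touches nothing.
It fails at once if the rake is pressed hard (over 12 N) on the sifter or on a block (contact force between rake and shaker above 12 N or contact force between rake and block_1 above 12 N or contact force between rake and block_2 above 12 N or contact force between rake and block_3 above 12 N or contact force between rake and block_4 above 12 N or contact force between rake and block_5 above 12 N or contact force between rake and block_6 above 12 N or contact force between rake and block_7 above 12 N or contact force between rake and block_8 above 12 N).
It fails at once if a block is touched by the gripper or the arm instead of the rake (contact force between any of the fingers, the arm and block_1 above 0.3 N or contact force between any of the fingers, the arm and block_2 above 0.3 N or contact force between any of the fingers, the arm and block_3 above 0.3 N or contact force between any of the fingers, the arm and block_4 above 0.3 N or contact force between any of the fingers, the arm and block_5 above 0.3 N or contact force between any of the fingers, the arm and block_6 above 0.3 N or contact force between any of the fingers, the arm and block_7 above 0.3 N or contact force between any of the fingers, the arm and block_8 above 0.3 N).
It fails at once if a block falls out of the sifter (z of any of block_1, block_2, block_3, block_4, block_5, block_6, block_7, block_8 in the frame of shaker below 0.05 m).
It fails at once if a bystander is moved by more than 3 cm (distance of any of tin, driver, wax, offcut from where it was at the start of the episode above 0.03 m).
It also fails if it takes over 64 s, if anything falls off the work surface, if the arm or the gripper's body presses on something with over 40 N, if the wrist force passes 120 N, or if a joint passes its speed limit or range.

## Working session

There is one attempt and no reset: what is moved stays moved. The work goes in short steps, Python scripts to look and compute and a tool call to move; the robot and the scene stay as the last step left them, time stands still between calls to the robot, and variables do not carry over. Pictures are saved under pics/ and viewed, at most 10 in all, crops included, and the job is handed in when it is done.

Besides the shell and the picture viewer there is one more tool, called after "Emit:" by a JSON object that holds its "name" and its "arguments". jog_arm: Moves the arm, as the interface text tells. Its arguments: {"type":"object","properties":{"gripper":{"type":"array"},"offset":{"type":"array"},"twist":{"type":"array"},"squeeze":{"type":"number"}},"required":["gripper","offset","twist"]}

```bash
mkdir -p pics
cat > h.py <<'E'
import numpy as np, cv2
from workcell import env
def cam(n):
    c=env.read_camera(n); im=c["image"]; z=c["z_map"]; h,w=z.shape
    f=h/2/np.tan(np.radians(c["fovy"])/2)
    u,v=np.meshgrid(np.arange(w),np.arange(h))
    P=np.stack([(u-c["cx"])/f*z,-(v-c["cy"])/f*z,-z,np.ones_like(z)],-1)@np.array(c["cam_to_world"]).T
    return im,P[...,:3],c
def save(n,im): cv2.imwrite(f"pics/{n}.png",cv2.cvtColor(im,cv2.COLOR_RGB2BGR))
E
python3 - <<'E'
from h import *
for n in("top","scene"):
    im,P,c=cam(n); save(n+"0",im); np.save(n+"0.npy",P); print(n,c["fovy"],c["cx"],c["cy"],[k for k in c],np.round(c["cam_to_world"],3).tolist())
print(env.get_state())
E
```

```text
top 54.503087341343246 320.3000391870381 203.47569988536404 ['image', 'z_map', 'fovy', 'cx', 'cy', 'cam_to_world'] [[0.006, 0.98, -0.197, 0.293], [-1.0, 0.009, 0.015, 0.01], [0.016, 0.197, 0.98, 1.298], [0.0, 0.0, 0.0, 1.0]]
scene 49.109430570410055 311.73077458560664 198.99460315296582 ['image', 'z_map', 'fovy', 'cx', 'cy', 'cam_to_world'] [[-0.758, 0.461, -0.461, -0.089], [-0.652, -0.521, 0.551, 0.768], [0.014, 0.718, 0.696, 1.092], [0.0, 0.0, 0.0, 1.0]]
{'clock': 0.1, 'joint_pos': array([-1.37062079e+00,  3.13952979e-01,  4.50803263e-02,  1.30356239e+00,
        2.79143772e-05,  1.43116840e+00]), 'qvel': array([-3.78228098e-05, -1.53393362e-03,  2.90819858e-03, -7.98401546e-04,
       -6.25741114e-04, -8.66859967e-04]), 'tau': array([ 3.24083601e-03, -4.81726313e+01,  2.99243456e+01,  1.27791447e-02,
       -4.15325758e-05,  2.03296047e-07]), 'tcp_pos': array([ 0.19154323, -0.54168837,  0.23047725]), 'orientation': array([-8.19404633e-04,  9.85601059e-01,  1.69085425e-01, -1.08504948e-05]), 'wrist_force': array([-0.68576778,  0.40111246,  0.86231159]), 'ft_torque': array([ 0.0441292 , -0.03553673,  0.03705841]), 'grip_force': 0.0, 'finger_gap': 0.08532560035553154}
```

View pics/top0.png

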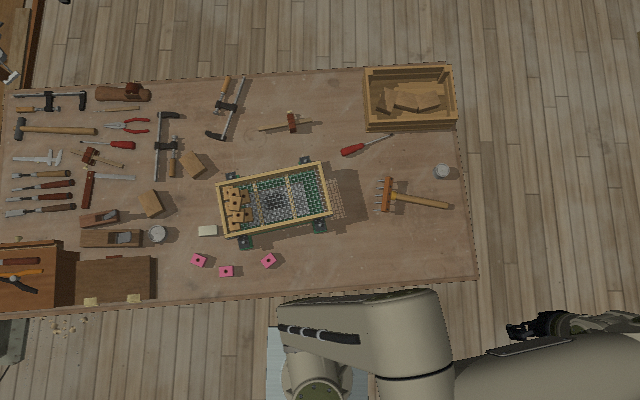

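View pics/scene0.png

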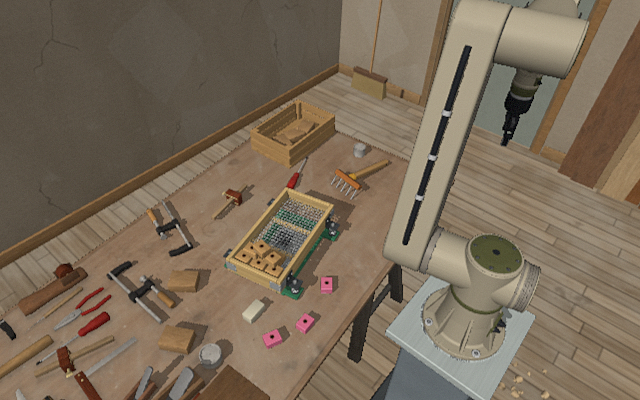

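The top view shows the sifter at about (275,200) with the beech heap at its left end, (235,208). The only rake lies at (385,195), with its handle running right to (448,205). The pink blocks at (198,260), (225,271) and (268,260) are decoys. The other beech pieces, at (150,203) and (192,163), are larger offcuts.

Run:
```python
from h import *
im=cv2.imread("pics/top0.png"); P=np.load("top0.npy")
hsv=cv2.cvtColor(im,cv2.COLOR_BGR2HSV)
def rep(n,m):
    p=P[m]; print(n,m.sum(),p.min(0).round(3),p.max(0).round(3)); return p
X,Y,Z=P[...,0],P[...,1],P[...,2]
def box(u0,v0,u1,v1):
    b=np.zeros(Z.shape,bool); b[v0:v1,u0:u1]=1; return b
# rake: points above table
m=box(368,170,460,220)&(Z>0.022)
p=rep("rake",m); 
h=m&box(380,170,397,220)
# handle: right of head
hd=P[m&box(400,170,460,220)]; print("handle mean",hd.mean(0)); 
r=cv2.fitLine(hd[:,:2].astype(np.float32),cv2.DIST_L2,0,.01,.01).ravel(); print("line",r)
d=r[:2]*(1 if r[1]>0 else -1); 
for n,q in(("all",p),("handle",hd)):
    s=(q[:,:2]-r[2:])@d; print(n,s.min(),s.max())
for row in P[box(398,190,456,212)][::1]: pass
# z profile along handle
s=(hd[:,:2]-r[2:])@d
for a in np.arange(s.min(),s.max(),.02): 
    k=(s>=a)&(s<a+.02); print(round(a,3),hd[k].mean(0).round(4))
# sifter walls
m=box(205,150,345,250)&(Z>0.085)&(Z<0.115)
q=P[m]; rep("sift",m); print("rect",cv2.minAreaRect(q[:,:2].astype(np.float32)), np.median(q[:,2]))
m=box(205,150,345,250)&(Z>0.115); rep("heap",m)
m=box(240,175,320,225)&(Z>0.05)&(Z<0.085); print("mesh z",np.percentile(Z[m],[10,50,90]))
# table edge on right
for v in (150,200,250): 
    t=np.where(abs(Z[v,400:])<.02)[0]; print(v,P[v,400+t.max()])
rep("crate",box(360,60,462,135)&(Z>.03)&(Z<.2))
rep("tin",box(430,160,455,182)&(Z>.015))
big=cv2.resize(im[150:250,195:355],None,fx=5,fy=5,interpolation=cv2.INTER_CUBIC)
cv2.imwrite("pics/c1.png",big)
```

```text
rake 844 [ 0.293 -0.443  0.022] [0.67  0.01  1.298]
handle mean [ 0.57191047 -0.35546561  0.0735524 ]
line [ 0.59100884 -0.80666506  0.57191044 -0.35546562]
all -0.1269544580667771 0.46008357794072385
handle -0.1269544580667771 0.46008357794072385
-0.127 [ 0.6604 -0.4334  0.0368]
-0.107 [ 0.6547 -0.4139  0.0357]
-0.087 [ 0.6546 -0.401   0.034 ]
-0.067 [ 0.5518 -0.4331  0.0289]
-0.047 [ 0.5488 -0.4181  0.0289]
-0.027 [ 0.5528 -0.3911  0.0326]
-0.007 [ 0.5564 -0.3633  0.0361]
0.013 [ 0.5609 -0.3352  0.0398]
0.033 [ 0.5642 -0.3078  0.0431]
0.053 [ 0.5668 -0.2824  0.0466]
0.073 [nan nan nan]
0.093 [nan nan nan]
0.113 [nan nan nan]
0.133 [nan nan nan]
0.153 [nan nan nan]
0.173 [nan nan nan]
0.193 [nan nan nan]
0.213 [nan nan nan]
0.233 [nan nan nan]
0.253 [nan nan nan]
0.273 [nan nan nan]
0.293 [nan nan nan]
0.313 [nan nan nan]
0.333 [nan nan nan]
0.353 [nan nan nan]
0.373 [nan nan nan]
0.393 [nan nan nan]
0.413 [nan nan nan]
0.433 [nan nan nan]
0.453 [0.2925 0.0102 1.2983]
sift 1971 [ 0.424 -0.049  0.085] [0.675 0.327 0.115]
rect ((0.5487038493156433, 0.13992035388946533), (0.18469272553920746, 0.34738242626190186), 13.516857147216797) 0.09880282672473628
heap 466 [0.293 0.01  0.115] [0.581 0.28  1.298]
mesh z [0.06216843 0.07143399 0.07575015]
150 [ 0.7516729  -0.49875113 -0.0013864 ]
200 [ 0.57160895 -0.51541182 -0.00307776]
250 [ 0.40017326 -0.5313164  -0.00478794]
crate 3605 [ 0.81 -0.47  0.03] [ 1.031 -0.156  0.099]
tin 188 [ 0.293 -0.444  0.017] [0.69  0.01  1.298]<stdin>:23: RuntimeWarning: Mean of empty slice.
  ret = um.true_divide(
```

View pics/c1.png

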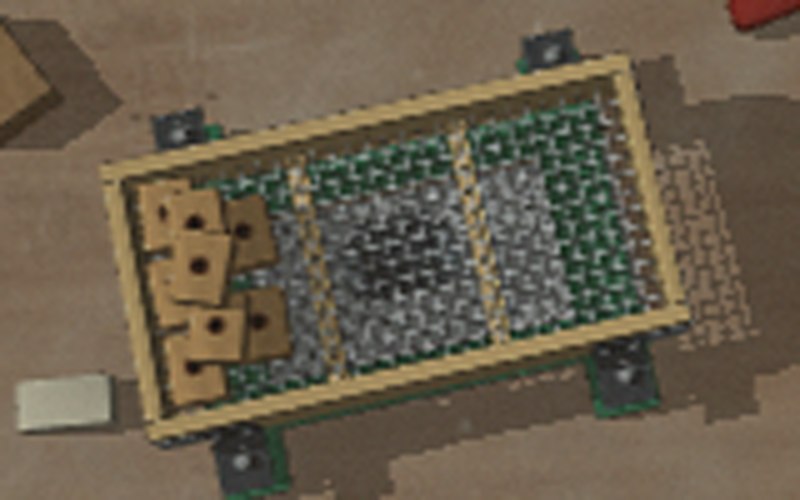

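Sifter centre is at about (0.549, 0.140), yaw 13.5°, with its left end toward world +y. The rake grip is at about (0.558, -0.352), heading 82.6°. The crop shows the beech heap along the left wall, with all the holes brown rather than pink.

Emit:
{"name": "jog_arm", "arguments": {"gripper": [1, 1, 1, 1, 1, 1, 1, 1], "offset": [[5, 2.5, -1], [10, 5, -2], [15, 8, -3], [20, 10.5, -4], [25, 13, -5], [30, 15.5, -6.5], [36.6, 19, -8], [36.6, 19, -8]], "twist": [9, 18, 27, 36, 45, 54, 63, 63]}}

```text
clock: 1.1
tcp_pos: [0.5598, -0.3491, 0.1492]
orientation: [-0.001, 0.75, 0.661, 0.0]
wrist_force: [-1.3, -0.0, -0.1]
finger_gap: 0.0851
grip_force: 0.0
```

Run:
```python
from h import *
im,P,c=cam("top"); X,Y,Z=[P[...,i] for i in range(3)]
m=(X>.53)&(X<.59)&(Y>-.47)&(Y<-.1)&(Z>.022)&(Z<.09)
for y in np.arange(-.46,-.18,.01):
    k=m&(abs(Y-y)<.005)
    if k.sum(): print(round(y,3),k.sum(),X[k].min().round(4),X[k].max().round(4),Z[k].max().round(4))
print(env.get_state())
```

```text
-0.34 2 0.5669 0.5707 0.0435
-0.33 14 0.5527 0.5756 0.0464
-0.32 21 0.5537 0.5741 0.0481
-0.31 23 0.5549 0.5769 0.0525
-0.3 23 0.5572 0.5766 0.0509
-0.29 22 0.5581 0.5794 0.0516
-0.28 19 0.5598 0.5788 0.0527
-0.27 24 0.5609 0.5826 0.0572
-0.26 19 0.5635 0.5852 0.0569
-0.25 28 0.5613 0.5897 0.0641
-0.24 36 0.532 0.5893 0.0574
-0.23 44 0.5317 0.5896 0.0604
-0.22 67 0.5305 0.5897 0.0624
-0.21 27 0.53 0.5839 0.0538
-0.2 1 0.5324 0.5324 0.0229
{'clock': 1.15, 'joint_pos': array([-6.79794767e-01,  5.11662049e-01,  1.44077869e-01,  1.20547012e+00,
        7.51904444e-04,  1.01909211e+00]), 'qvel': array([-0.05284832, -0.03350983, -0.02764325,  0.01182604, -0.01485012,
       -0.02528167]), 'tau': array([ -0.80369398, -59.5508945 ,  29.1638428 ,   0.46740792,
        -0.25242705,  -0.06419888]), 'tcp_pos': array([ 0.55982877, -0.34936447,  0.14932498]), 'orientation': array([-1.17625510e-03,  7.50912718e-01,  6.60400390e-01,  1.79940883e-04]), 'wrist_force': array([ 0.35705828,  0.95088178, -0.87244813]), 'ft_torque': array([ 0.02014643, -0.08027208, -0.03399924]), 'grip_force': 0.0, 'finger_gap': 0.08543272067162033}
```

Emit:
{"name": "jog_arm", "arguments": {"gripper": [1, 1, 1, 1, 0.2, 0.2, 0.2, 0.2], "offset": [[0.2, 0, -5], [0.2, 0, -10], [0.2, 0, -14.2], [0.2, 0, -14.2], [0.2, 0, -14.2], [0.2, 0, -14.2], [0.2, 0, -14.2], [0.2, 0, -14.2]], "twist": [0, 0, 0, 0, 0, 0, 0, 0], "squeeze": 20}}

```text
clock: 2.15
tcp_pos: [0.5601, -0.3527, 0.0108]
orientation: [0.001, 0.752, 0.659, -0.0]
wrist_force: [-3.1, 1.3, 6.7]
finger_gap: 0.0219
grip_force: 21.1
```

Emit:
{"name": "jog_arm", "arguments": {"gripper": [0.2, 0.2, 0.2, 0.2, 0.2, 0.2, 0.2, 0.2], "offset": [[0, 0, 3], [0, 0, 8], [0, 0, 14], [0, 0, 18], [0, 0, 18], [0, 0, 18], [0, 0, 18], [0, 0, 18]], "twist": [0, 0, 0, 0, 0, 0, 0, 0]}}

```text
clock: 3.15
tcp_pos: [0.559, -0.3516, 0.1875]
orientation: [-0.001, 0.752, 0.659, -0.0]
wrist_force: [-0.2, -0.1, -0.7]
finger_gap: 0.0218
grip_force: 20.2
```

```bash
cat >> h.py <<'E'
def rakepitch(n="scene",im=None,P=None):
    if P is None: im,P,c=cam(n)
    s=env.get_state(); t=s["tcp_pos"]; w,x,y,z=s["orientation"]
    a=2*np.arctan2(y,x); d=np.array([np.cos(a),np.sin(a)]) # tool x dir (or opposite)
    if d[1]<0: d=-d
    hsv=cv2.cvtColor(im,cv2.COLOR_RGB2HSV)
    r=(P[...,:2]-t[:2])@d; l=(P[...,:2]-t[:2])@np.array([-d[1],d[0]])
    m=(abs(l)<.014)&(r>-.12)&(r<.2)&(hsv[...,0]>5)&(hsv[...,0]<25)&(hsv[...,1]>90)&(P[...,2]>t[2]-.15)&(P[...,2]<t[2]+.12)
    return r[m],P[m][:,2]-t[2],s
E
python3 - <<'E'
from h import *
im,P,c=cam("scene"); save("s2",im[60:300,180:500]); r,z,s=rakepitch(im=im,P=P)
for a in np.arange(-.12,.2,.02):
    k=(r>=a)&(r<a+.02)
    if k.sum()>2: print(round(a,2),k.sum(),np.percentile(z[k],[10,50,90]).round(3))
print(s["tcp_pos"],s["wrist_force"],s["grip_force"],s["ft_torque"])
E
```

```text
0.0 23 [0.014 0.025 0.032]
0.02 34 [0.014 0.026 0.033]
0.04 31 [0.016 0.031 0.036]
0.06 29 [0.02  0.034 0.039]
0.08 27 [0.021 0.036 0.042]
0.1 24 [0.036 0.041 0.047]
0.12 44 [0.033 0.041 0.046]
0.14 4 [0.034 0.036 0.037]
[ 0.55914451 -0.35177555  0.18788824] [ 1.30143447  0.74281787 -1.17861592] 20.1840341091156 [-0.0356198   0.0532123  -0.01792026]
```

View pics/s2.png

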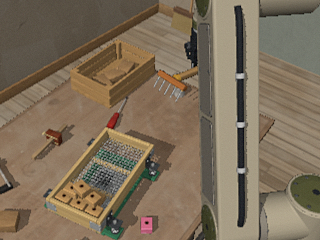

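The grip holds the rake rigid and the head doesn't droop. I'll lower it so the grip is about 11.8 cm up, then relax the grip slightly. The head should then swing down until the tips rest on the table at the working angle.

Emit:
{"name": "jog_arm", "arguments": {"gripper": [0.2, 0.2, 0.2, 0.25, 0.25, 0.25, 0.25, 0.25], "offset": [[0, 0, -4], [0, 0, -8.6], [0, 0, -8.6], [0, 0, -8.6], [0, 0, -8.6], [0, 0, -8.6], [0, 0, -8.6], [0, 0, -8.6]], "twist": [0, 0, 0, 0, 0, 0, 0, 0], "squeeze": 20}}

```text
clock: 4.2
tcp_pos: [0.5598, -0.3522, 0.1037]
orientation: [0.0, 0.752, 0.659, 0.0]
wrist_force: [0.5, -0.8, -1.4]
finger_gap: 0.0214
grip_force: 20.2
```

Emit:
{"name": "jog_arm", "arguments": {"gripper": [0.256, 0.256, 0.256, 0.256, 0.256, 0.256, 0.256, 0.256], "offset": [[0, 0, -0.2], [0, 0, -0.2], [0, 0, -0.2], [0, 0, -0.2], [0, 0, -0.2], [0, 0, -0.2], [0, 0, -0.2], [0, 0, -0.2]], "twist": [0, 0, 0, 0, 0, 0, 0, 0], "squeeze": 20}}

```text
clock: 5.2
tcp_pos: [0.5596, -0.3522, 0.1013]
orientation: [0.0, 0.752, 0.659, 0.0]
wrist_force: [-0.5, 0.3, -1.2]
finger_gap: 0.0221
grip_force: 6.5
```

```bash
cat >> h.py <<'E'
def pr(n="scene"):
    r,z,s=rakepitch(n)
    for a in np.arange(-.12,.2,.02):
        k=(r>=a)&(r<a+.02)
        if k.sum()>2: print(round(a,2),k.sum(),np.percentile(z[k],[10,50,90]).round(3))
    print(s["clock"],s["tcp_pos"],s["wrist_force"],s["grip_force"],s["finger_gap"])
E
python3 -c "
from h import *
pr()"
```

```text
-0.04 19 [-0.103 -0.099 -0.096]
-0.02 21 [-0.101 -0.1    0.029]
0.0 54 [-0.103  0.011  0.026]
0.02 57 [-0.1    0.003  0.013]
0.04 43 [-0.018 -0.002  0.005]
0.06 43 [-0.027 -0.013 -0.006]
0.08 37 [-0.099 -0.022 -0.016]
0.1 55 [-0.1   -0.037 -0.026]
0.12 41 [-0.102 -0.051 -0.036]
0.14 16 [-0.102 -0.1   -0.097]
0.16 23 [-0.102 -0.099 -0.095]
0.18 13 [-0.102 -0.101 -0.098]
5.25 [ 0.5596523  -0.35215196  0.10132666] [-0.2087789 -0.1842834 -1.1388512] 6.496755927801132 0.021500592393070717
```

The relaxed grip worked: the head swung down to roughly the working angle. I'll firm up the grip, lift, and map the heap heights.

Emit:
{"name": "jog_arm", "arguments": {"gripper": [0.2, 0.2, 0.2, 0.2, 0.2, 0.2, 0.2, 0.2], "offset": [[0, 0, 0], [0, 0, 0], [0, 0, 3], [0, 0, 8], [0, 3, 13], [0, 6, 15], [0, 10, 15], [0, 10, 15]], "twist": [0, 0, 0, 0, 7, 14, 21, 21], "squeeze": 30}}

```text
clock: 6.25
tcp_pos: [0.5598, -0.2497, 0.2523]
orientation: [0.0, 0.618, 0.786, 0.0]
wrist_force: [0.9, -0.5, -2.1]
finger_gap: 0.0216
grip_force: 30.3
```

```bash
cat >> h.py <<'E'
C=np.array([.5487,.1399]); A=np.radians(13.5); EX=np.array([np.cos(A),np.sin(A)]); EY=np.array([-np.sin(A),np.cos(A)])
def smap(n="top",name=None):
    "height map over the sifter, 1 mm cells; rows: x_s from +85 down to -85, cols: y_s from +170 (left) to -170"
    im,P,c=cam(n); d=P[...,:2]-C; xs=d@EX; ys=d@EY
    H,W=170,340; g=np.stack(np.meshgrid(.17-np.arange(W)/1000,.085-np.arange(H)/1000),-1)
    from scipy.interpolate import griddata
    k=(abs(xs)<.11)&(abs(ys)<.2)&(P[...,2]<.2)&(P[...,2]>.0)
    pts=np.c_[ys[k],xs[k]]
    z=griddata(pts,P[k][:,2],(g[...,0],g[...,1]),"nearest")
    col=np.stack([griddata(pts,im[k][:,i].astype(float),(g[...,0],g[...,1]),"nearest") for i in range(3)],-1).astype(np.uint8)
    if name:
        jet=cv2.cvtColor(cv2.applyColorMap(np.clip((z-.06)/.09*255,0,255).astype(np.uint8),cv2.COLORMAP_JET),cv2.COLOR_BGR2RGB)
        o=cv2.resize(np.vstack([col,jet]),None,fx=1.7,fy=1.7,interpolation=cv2.INTER_CUBIC); save(name,o)
    return z,col
E
python3 - <<'E'
from h import *
pr("top"); z,c=smap("top","m1")
print((z[5:170:10,5:130:8]*1000).round().astype(int))
E
```

```text
0.04 8 [-0.007 -0.004 -0.002]
0.06 51 [-0.017 -0.012 -0.007]
0.08 74 [-0.031 -0.023 -0.018]
0.1 70 [-0.038 -0.036 -0.027]
0.12 17 [-0.049 -0.041 -0.035]
6.3 [ 0.55982391 -0.25109897  0.2518426 ] [ 0.9992741  -0.39356229 -0.64728413] 30.346539616584778 0.02163712161389263
[[ 97  79  98  88  83  92  69  58 101  74  81  72  78  72  76 106]
 [ 98  79  90  98  99  96  90  72  70  72  73  11  15  72  74  12]
 [103  70  93  91  96 116 122 119  77  77   0  74   2  72  65  67]
 [101   1  97  99 118 120 120 116 125  99  95   8  13  14  75   7]
 [100  56  99  99 121 123 121 123 123  95  99  97  13  73  73  12]
 [ 98  82  73  79 120 123 123 122 122  98  98  94   9  74  70  74]
 [ 99  88  96  97  98 145 147 142  14  97  11  96  73   9  70  14]
 [102  99  96  98 144 145 144 147  83 129  99  97  11  73  66  20]
 [103  92  93  99 144 144 147 144 144 133  68  71   5  15  70   8]
 [100  82  94  92 143 144 145 145 136  95  97   8  10  72  69  11]
 [100  75  81  86  95 123 145 143 118  94  98  10  11  66  73   5]
 [103 100  95  94 121 125 119 123 118  94  94  98  12  76  70  73]
 [101  72  97  99 119  19 121 119 121  97  98  81  70  71  76  11]
 [102 101  95 100  99 112 124 121  97  90  77  85  11  73  71  16]
 [ 96  67  15  96  96  95  16  11  12  13  13  11  15  67  72  17]
 [ 99  88  82  89  81  73  80  72  73  71  71  73  75  64  75  72]
 [ 99 101 103 102 103  99  98 100 103 102  99 104  98 102 103  99]]
```

View pics/m1.png

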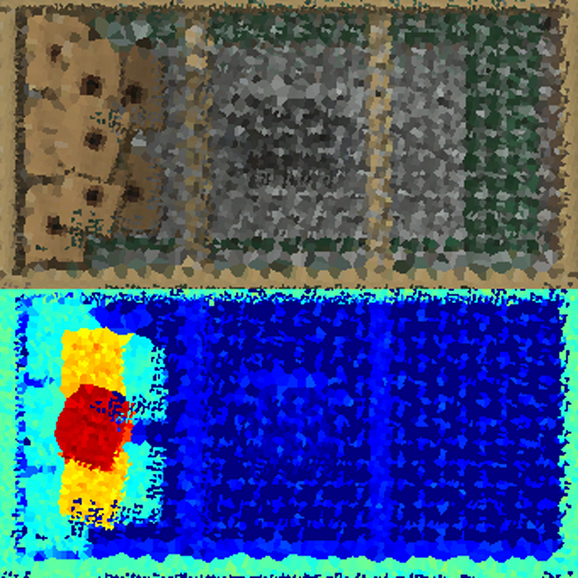

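The map is clear, with left at the left of the picture. The mesh is at 72 mm. Five blocks form the bottom layer, three along the wall and two in a second row near columns 110–160. Two lie above them (yellow) and one on top (red), at map pixel (92,430). The plan is to pull layers 2 and 3 off to the right first, with the tips at about 104 mm, just above the bottom layer.

Emit:
{"name": "jog_arm", "arguments": {"gripper": [0.2, 0.2, 0.2, 0.2, 0.2, 0.2, 0.2, 0.2], "offset": [[-0.3, 4, 3.8], [-0.6, 10, 3.8], [-0.9, 16, 3.8], [-1.2, 22, 3.8], [-1.5, 28, 3.8], [-1.8, 34, 3.8], [-2.1, 40, 3.8], [-2.2, 43.4, 3.8]], "twist": [0, 0, 0, 0, 0, 0, 0, 0]}}

```text
clock: 7.35
tcp_pos: [0.5378, 0.1836, 0.2889]
orientation: [-0.0, 0.619, 0.785, -0.0]
wrist_force: [0.9, -1.3, -1.5]
finger_gap: 0.0215
grip_force: 30.4
```

Emit:
{"name": "jog_arm", "arguments": {"gripper": [0.2, 0.2, 0.2, 0.2, 0.2, 0.2, 0.2, 0.2], "offset": [[0, 0, 0], [0, 0, 0], [0, 0, 0], [0, 0, 0], [0, 0, 0], [0, 0, 0], [0, 0, 0], [0, 0, 0]], "twist": [0, 0, 0, 0, 0, 0, 0, 0]}}

```text
clock: 8.35
tcp_pos: [0.5376, 0.1819, 0.2893]
orientation: [0.0, 0.619, 0.785, 0.0]
wrist_force: [0.3, -0.5, -2.2]
finger_gap: 0.0216
grip_force: 30.4
```

Run:
```python
from h import *
im,P,c=cam("scene"); save("s3",cv2.resize(im[150:310,190:390],None,fx=4,fy=3.7,interpolation=cv2.INTER_CUBIC)); s=env.get_state()
print(s["clock"],s["tcp_pos"],s["wrist_force"],s["orientation"])
# tines/head points in sifter frame
d=P[...,:2]-C; xs=d@EX; ys=d@EY; Z=P[...,2]
m=(ys>.1)&(ys<.19)&(abs(xs)<.075)&(Z>.15)&(Z<.28)
for a in np.arange(.15,.28,.01):
    k=m&(Z>=a)&(Z<a+.01)
    if k.sum()>3: print(round(a,3),k.sum(),ys[k].min().round(3),np.median(ys[k]).round(3),ys[k].max().round(3),xs[k].min().round(3),xs[k].max().round(3))
```

```text
8.4 [0.53760088 0.18191277 0.28932198] [-0.54664847  0.42183564 -1.06306361] [3.12205492e-05 6.19245250e-01 7.85197630e-01 1.81220508e-05]
0.19 20 0.154 0.157 0.158 -0.055 0.051
0.2 26 0.152 0.156 0.158 -0.056 0.051
0.21 23 0.152 0.156 0.159 -0.055 0.05
0.22 4 0.157 0.157 0.157 -0.057 0.048
0.23 43 0.147 0.165 0.167 -0.061 0.054
0.24 144 0.139 0.165 0.169 -0.063 0.059
0.25 312 0.109 0.155 0.168 -0.063 0.057
0.26 84 0.105 0.137 0.15 -0.017 0.01
0.27 65 0.101 0.118 0.134 -0.014 0.009
```

View pics/s3.png

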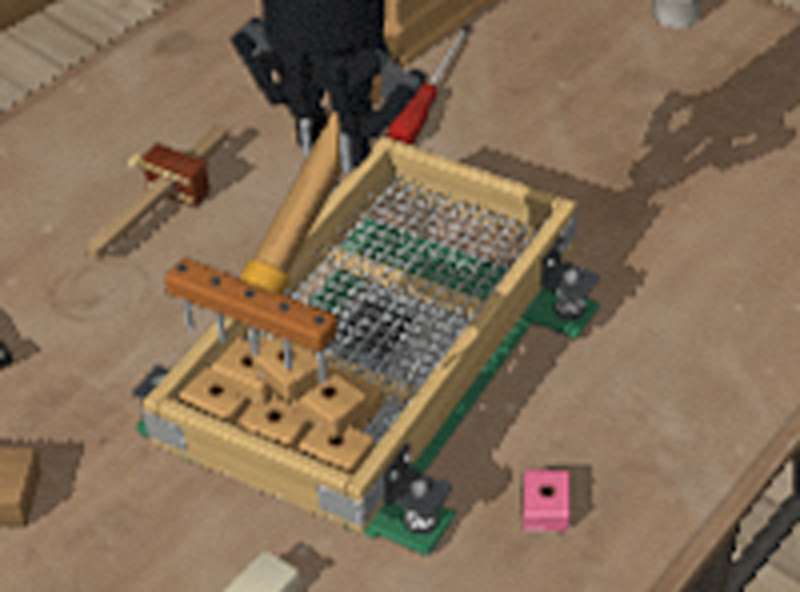

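The crop shows the rake held square with its tines vertical, over the left end just inside the wall. The tines are at y_s ≈ 0.154 and the tips at TCP − 0.101 m. I'll lower to layer 2 and pull.

Emit:
{"name": "jog_arm", "arguments": {"gripper": [0.2, 0.2, 0.2, 0.2, 0.2, 0.2, 0.2, 0.2], "offset": [[0.14, -0.58, -2], [0.14, -0.58, -5], [0.14, -0.58, -8], [0.14, -0.58, -8.3], [0.33, -1.36, -8.3], [0.51, -2.14, -8.3], [0.7, -2.91, -8.3], [0.89, -3.69, -8.3]], "twist": [0, 0, 0, 0, 0, 0, 0, 0]}}

```text
clock: 9.4
tcp_pos: [0.547, 0.1443, 0.207]
orientation: [0.0, 0.619, 0.785, 0.001]
wrist_force: [0.2, 0.9, -1.5]
finger_gap: 0.0217
grip_force: 30.3
```

```bash
cat >> h.py <<'E'
def st(name=None):
    im,P,c=cam("scene"); s=env.get_state(); d=s["tcp_pos"][:2]-C
    print(s["clock"],"tcp",s["tcp_pos"].round(4),"tips xs,ys,z",(d@EX).round(4),(d@EY+.111).round(4),(s["tcp_pos"][2]-.101).round(4),"F",s["wrist_force"].round(1),s["grip_force"].round(1))
    if name: save(name,cv2.resize(im[150:310,190:390],None,fx=4,fy=3.7,interpolation=cv2.INTER_CUBIC))
E
python3 -c "
from h import *
st(); smap('top','m2')"
```

```text
Traceback (most recent call last):
  File "h.py", line 41, in st
    print(s["clock"],"tcp",s["tcp_pos"].round(4),"tips xs,ys,z",(d@EX).round(4),(d@EY+.111).round(4),(s["tcp_pos"][2]-.101).round(4),"F",s["wrist_force"].round(1),s["grip_force"].round(1))
                                                                                                                                                                   ^^^^^^^^^^^^^^^^^^^^^
AttributeError: 'float' object has no attribute 'round'
```

Emit:
{"name": "jog_arm", "arguments": {"gripper": [0.2, 0.2, 0.2, 0.2, 0.2, 0.2, 0.2, 0.2], "offset": [[0.22, -0.92, 0], [0.44, -1.85, 0], [0.66, -2.77, 0], [0.89, -3.69, 0], [1.11, -4.62, 0], [1.33, -5.54, 0], [1.55, -6.47, 0], [1.77, -7.39, 0]], "twist": [0, 0, 0, 0, 0, 0, 0, 0]}}

```text
clock: 10.45
tcp_pos: [0.5644, 0.0705, 0.2064]
orientation: [-0.0, 0.619, 0.785, 0.0]
wrist_force: [-0.5, 1.1, -1.2]
finger_gap: 0.0214
grip_force: 30.4
```

```bash
sed -i 's/,s\["grip_force"\].round(1))/,s["grip_force"])/' h.py; python3 -c "
from h import *
st('s4')"
```

```text
10.5 tcp [0.5648 0.0694 0.2063] tips xs,ys,z -0.0008 0.0387 0.1053 F [-0.9 -1.2 -1.5] 30.418288707733154
```

View pics/s4.png

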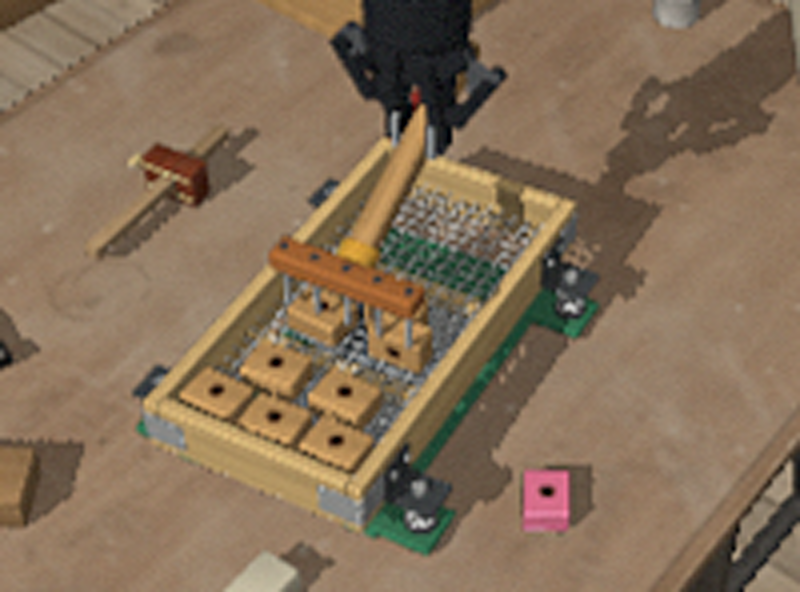

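The crop shows layers 2 and 3 pulled off, with the five bottom blocks undisturbed. Two pulled blocks lean near the tines, at (320,310) and (400,340). I'll pull a little further, lift, and look.

Emit:
{"name": "jog_arm", "arguments": {"gripper": [0.2, 0.2, 0.2, 0.2, 0.2, 0.2, 0.2, 0.2], "offset": [[0.19, -0.78, 0], [0.37, -1.56, 0], [0.56, -2.33, 0], [0.75, -3.11, 0], [0.93, -3.89, 0], [0.93, -3.89, 3], [0.93, -3.89, 7], [0.93, -3.89, 7]], "twist": [0, 0, 0, 0, 0, 0, 0, 0]}}

```text
clock: 11.5
tcp_pos: [0.5754, 0.0315, 0.2798]
orientation: [0.003, 0.619, 0.785, 0.002]
wrist_force: [1.3, 0.1, -2.1]
finger_gap: 0.0213
grip_force: 30.4
```

```bash
python3 -c "
from h import *
st('s5')"
```

```text
11.55 tcp [0.5746 0.0316 0.2777] tips xs,ys,z -0.0001 -0.0003 0.1767 F [-0.6 -0.2 -1.5] 30.377315282821655
```

View pics/s5.png

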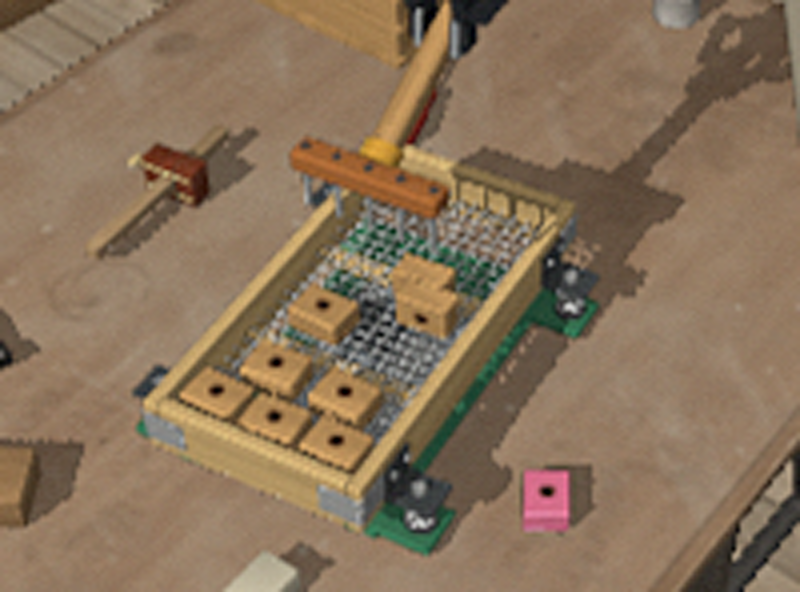

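One block now lies flat in the middle at (322,310). Two are at (428,290), one of them standing on edge. From here I'll work from numeric maps.

```bash
cat >> h.py <<'E'
def gm(x0=-.078,x1=.078,y0=.16,y1=-.16,s=.008):
    "coarse height map (mm), both cameras, max of cell medians; rows x_s high->low, cols y_s left->right"
    out=None; ny=int(round((y0-y1)/s)); nx=int(round((x1-x0)/s))
    for n in("top","scene"):
        im,P,c=cam(n); d=P[...,:2]-C; xs=d@EX; ys=d@EY; Z=P[...,2]
        k=(Z>.0)&(Z<.15)&(xs<x1)&(xs>x0)&(ys<y0)&(ys>y1)
        from scipy.stats import binned_statistic_2d
        b=binned_statistic_2d((x1-xs[k])/s,(y0-ys[k])/s,Z[k]*1000,lambda v:np.percentile(v,70),bins=[nx,ny],range=[[0,nx],[0,ny]])[0]
        out=b if out is None else np.fmax(out,b)
    print("xs\\ys "+" ".join(f"{(y0-(j+.5)*s)*1000:4.0f}" for j in range(ny)))
    for i in range(nx): print(f"{(x1-(i+.5)*s)*1000:5.0f}  "+" ".join("   ." if not v>82 else f"{v:4.0f}" for v in out[i]))
E
python3 -c "
from h import *
gm()"
```

```text
xs\ys  156  148  140  132  124  116  108  100   92   84   76   68   60   52   44   36   28   20   12    4   -4  -12  -20  -28  -36  -44  -52  -60  -68  -76  -84  -92 -100 -108 -116 -124 -132 -140 -148 -156
   74    88   99  100   97   96   87    .   83    .    .   90    .    .    .   98   87    .   93   87   83    .   89   95   91   94    .    .    .   90    .    .   92    .    .    .    .    .    .    .    .
   66    91   99   99   99   97   96    .    .    .    .    .    .    .    .    .    .    .    .    .    .    .    .    .    .    .    .    .    .    .    .    .    .    .    .    .    .    .    .    .    .
   58    93   98   99   99   98   95    .    .    .    .    .    .    .    .    .    .    .    .    .    .    .    .    .    .    .    .    .    .    .    .    .    .    .    .    .    .    .    .    .   93
   50    94   98   98   99   96   92   96   97   99   99   95    .    .    .   93   95   96   97   98    .    .    .    .    .    .    .    .    .    .    .    .    .    .    .    .    .    .    .    .   95
   42    96   98   98   98   97   85   98   98   98   97   95    .
[... 2545 characters left out ...]
   .    .    .    .    .    .    .    .    .    .    .    .    .    .    .   83
  -62    96   98   97   98   98    .    .    .    .    .    .    .    .    .    .    .    .    .    .    .  100  101   98   88    .    .    .    .    .    .    .    .    .    .    .    .    .    .    .   85
  -70    95   96   98   97   97    .    .    .    .    .    .    .    .    .    .    .    .    .    .    .    .    .    .    .    .    .    .    .    .    .    .    .    .    .    .    .    .    .    .  103
  -78    98   98  101   96   99  100  101    .  100    .    .    .    .    .    .    .    .    .    .    .    .    .    .    .    .    .    .    .    .    .    .    .    .   96    .    .    .    .    .  103
```

Emit:
{"name": "jog_arm", "arguments": {"gripper": [0.2, 0.2, 0.2, 0.2, 0.2, 0.2, 0.2, 0.2], "offset": [[-2.3, -0.2, 0], [-4.5, -0.4, 0], [-4.5, -0.4, 0], [-4.5, -0.4, -3], [-4.5, -0.4, -6.2], [-4.5, -0.4, -6.2], [-4.5, -0.4, -6.2], [-4.5, -0.4, -6.2]], "twist": [-6.5, -13, -13, -13, -13, -13, -13, -13]}}

```text
clock: 12.65
tcp_pos: [0.5296, 0.028, 0.2157]
orientation: [0.001, 0.704, 0.71, 0.001]
wrist_force: [0.2, 0.4, -2.1]
finger_gap: 0.0212
grip_force: 30.3
```

```bash
cat >> h.py <<'E'
def st2(off=.111):
    s=env.get_state(); t=s["tcp_pos"]; w,x,y,z=s["orientation"]; a=2*np.arctan2(y,x)-.004; u=np.array([np.cos(a),np.sin(a)])
    d=t[:2]+off*u-C
    print(round(s["clock"],2),"tcp",t.round(4),"yaw",np.degrees(a).round(1),"tips xs,ys,z",(d@EX).round(4),(d@EY).round(4),(t[2]-.101).round(4),"F",s["wrist_force"].round(1),s["grip_force"])
def tines(z0,z1):
    "steel-grey points of tines between heights, sifter frame"
    im,P,c=cam("scene"); d=P[...,:2]-C; xs=d@EX; ys=d@EY; Z=P[...,2]
    sat=im.max(-1).astype(int)-im.min(-1); k=(Z>z0)&(Z<z1)&(abs(xs)<.085)&(abs(ys)<.17)&(sat<50)
    for a in np.arange(-.08,.08,.013):
        q=k&(xs>=a)&(xs<a+.013)
        if q.sum()>2: print("tine",xs[q].mean().round(3),np.median(ys[q]).round(4),Z[q].min().round(3),q.sum())
E
python3 -c "
from h import *
st2(); tines(.112,.15)"
```

```text
12.65 tcp [0.5296 0.028  0.2157] yaw 90.3 tips xs,ys,z -0.0192 0.0037 0.1147 F [ 0.2  0.4 -2.1] 30.31021535396576
tine -0.072 0.0169 0.118 8
tine -0.046 0.0115 0.115 12
tine -0.02 0.0053 0.116 14
tine 0.005 -0.0015 0.118 13
tine 0.03 -0.0058 0.121 7
```

Emit:
{"name": "jog_arm", "arguments": {"gripper": [0.2, 0.2, 0.2, 0.2, 0.2, 0.2, 0.2, 0.2], "offset": [[0, 0, -1.5], [0, 0, -3], [0, 0, -3.9], [0, 0, -4.1], [0, 0, -4.2], [0, 0, -4.25], [0, 0, -4.3], [0, 0, -4.3]], "twist": [0, 0, 0, 0, 0, 0, 0, 0]}}

```text
clock: 13.7
tcp_pos: [0.5286, 0.0281, 0.1717]
orientation: [0.0, 0.704, 0.71, 0.0]
wrist_force: [-2.1, -1.0, 2.4]
finger_gap: 0.0218
grip_force: 30.9
```

```bash
python3 -c "
from h import *
st2(); cam('scene');st2(); cam('scene'); st2()"
```

```text
13.7 tcp [0.5286 0.0281 0.1717] yaw 90.2 tips xs,ys,z -0.0202 0.004 0.0707 F [-2.1 -1.   2.4] 30.928820371627808
13.75 tcp [0.5287 0.028  0.1717] yaw 90.2 tips xs,ys,z -0.0201 0.0039 0.0707 F [-2.1 -0.4  3. ] 30.917929708957672
13.8 tcp [0.5286 0.028  0.1716] yaw 90.2 tips xs,ys,z -0.0202 0.0039 0.0706 F [-2.4 -1.1  2.8] 30.92431515455246
```

Emit:
{"name": "jog_arm", "arguments": {"gripper": [0.2, 0.2, 0.2, 0.2, 0.2, 0.2, 0.2, 0.2], "offset": [[0, 0, 0.1], [0.26, -1.07, 0.1], [0.51, -2.14, 0.1], [0.77, -3.21, 0.1], [1.03, -4.28, 0.1], [1.28, -5.35, 0.1], [1.54, -6.42, 0.1], [1.8, -7.49, 0.1]], "twist": [0, 0, 0, 0, 0, 0, 0, 0]}}

```text
clock: 14.8
tcp_pos: [0.5467, -0.0475, 0.1723]
orientation: [0.0, 0.704, 0.71, 0.0]
wrist_force: [-1.0, 2.3, 0.2]
finger_gap: 0.0215
grip_force: 30.6
```

```bash
python3 -c "
from h import *
st2(); gm()"
```

```text
14.8 tcp [ 0.5467 -0.0475  0.1723] yaw 90.2 tips xs,ys,z -0.0203 -0.0738 0.0713 F [-1.   2.3  0.2] 30.591806173324585
xs\ys  156  148  140  132  124  116  108  100   92   84   76   68   60   52   44   36   28   20   12    4   -4  -12  -20  -28  -36  -44  -52  -60  -68  -76  -84  -92 -100 -108 -116 -124 -132 -140 -148 -156
   74    84   98   99   97   98  101   93    .   89   95    .    .    .    .    .    .   82   98   89    .    .    .   85    .   97   87    .    .   86   90   97   88   83    .   83    .   91   89   93   95
   66    88   97   98   99   96   94    .    .    .    .    .    .    .    .    .    .    .    .    .    .    .    .    .    .    .    .    .    .    .    .    .    .    .    .    .    .    .    .    .   95
   58    91   97   98   98   98   92    .    .    .    .    .    .    .    .    .    .    .    .    .    .    .    .    .    .    .    .    .    .    .    .    .    .    .    .    .    .    .    .    .   87
   50    92   97   98   98   98   91   95   96   97   97   96    .    .    .   83   96   95   96   97   92    .    .    .    .    .    .    .    .    .    
[... 2663 characters left out ...]
   .    .  123  137  105  137    .    .    .  103  105    .    .    .    .   91
  -62    94   99   99   99   97    .    .    .    .    .    .    .    .    .    .    .    .    .    .    .    .    .    .    .    .    .  135  136  123  135    .    .    .    .    .    .    .    .    .   94
  -70    96   94   97   96   95    .    .    .    .    .    .    .    .    .    .    .    .    .    .    .    .    .    .    .    .    .  134  137  135  135    .    .    .    .    .    .    .    .    .   98
  -78    98  100  100    .  101   97  103   98  104   99    .   99   97  100   99  101   95    .   99   98   96  102   94  100    .    .  134  131    .   99    .    .    .    .    .    .    .    .   97  101
```

Emit:
{"name": "jog_arm", "arguments": {"gripper": [0.2, 0.2, 0.2, 0.2, 0.2, 0.2, 0.2, 0.2], "offset": [[-0.3, 0.5, 2], [-0.3, 0.5, 6], [-0.3, 1, 10.5], [0, 3, 10.5], [0, 5, 10.5], [0, 5, 10.5], [0, 5, 10.5], [0, 5, 10.5]], "twist": [0, 0, 0, 6, 13, 13, 13, 13]}}

```text
clock: 15.9
tcp_pos: [0.5465, 0.0026, 0.2771]
orientation: [0.0, 0.62, 0.785, -0.0]
wrist_force: [0.1, 0.4, -1.3]
finger_gap: 0.0216
grip_force: 30.4
```

Run:
```python
from h import *
st2()
for n in("scene","top"):
    im,P,c=cam(n); d=P[...,:2]-C; xs=d@EX; ys=d@EY; Z=P[...,2]
    g=cv2.cvtColor(im,cv2.COLOR_RGB2GRAY)
    if n=="scene": save("s6",cv2.resize(im[225:300,215:300],None,fx=8,fy=7.5,interpolation=cv2.INTER_CUBIC))
    for a,b in((.012,.022),(.022,.034),(.034,.048),(-.048,-.034),(-.034,-.022),(-.02,-.01)):
        k=(xs>a)&(xs<b)&(ys>.06)&(ys<.16)
        o=np.argsort(-ys[k]); 
        lo=ys[k&(ys>.1)&(ys<.13)&(Z<.093)]; hi=ys[k&(Z>.0945)]
        r=hi[hi<.116]; l=hi[hi>.116]
        print(n,a,"low",np.sort(lo).round(4)[[0,-1]] if len(lo) else None,len(lo),"col1",l.min().round(4),l.max().round(4),"col2",r.min().round(4),r.max().round(4))
```

```text
15.9 tcp [0.5465 0.0026 0.2771] yaw 103.1 tips xs,ys,z -0.0335 -0.022 0.1761 F [ 0.1  0.4 -1.3] 30.352419018745422
scene 0.012 low [0.1076 0.1111] 10 col1 0.1246 0.1593 col2 0.0768 0.1108
scene 0.022 low [0.1069 0.1274] 16 col1 0.1226 0.1546 col2 0.0762 0.1126
scene 0.034 low [0.1061 0.1234] 15 col1 0.123 0.1555 col2 0.0785 0.1121
scene -0.048 low [0.1108 0.1148] 11 col1 0.1233 0.1555 col2 0.0798 0.1152
scene -0.034 low [0.1103 0.1137] 7 col1 0.1219 0.1563 col2 0.0779 0.1114
scene -0.02 low [0.1089 0.1298] 16 col1 0.124 0.1571 col2 0.0769 0.112
top 0.012 low [0.1  0.13] 28 col1 0.1208 0.1543 col2 0.0745 0.107
top 0.022 low [0.1016 0.1291] 21 col1 0.1219 0.16 col2 0.0752 0.1057
top 0.034 low [0.1076 0.1292] 17 col1 0.1183 0.1598 col2 0.076 0.1076
top -0.048 low [0.1011 0.1286] 23 col1 0.119 0.1596 col2 0.0774 0.1101
top -0.034 low [0.1027 0.1279] 11 col1 0.1221 0.1596 col2 0.0768 0.1091
top -0.02 low [0.101 0.129] 15 col1 0.1193 0.1518 col2 0.0777 0.1075
```

View pics/s6.png

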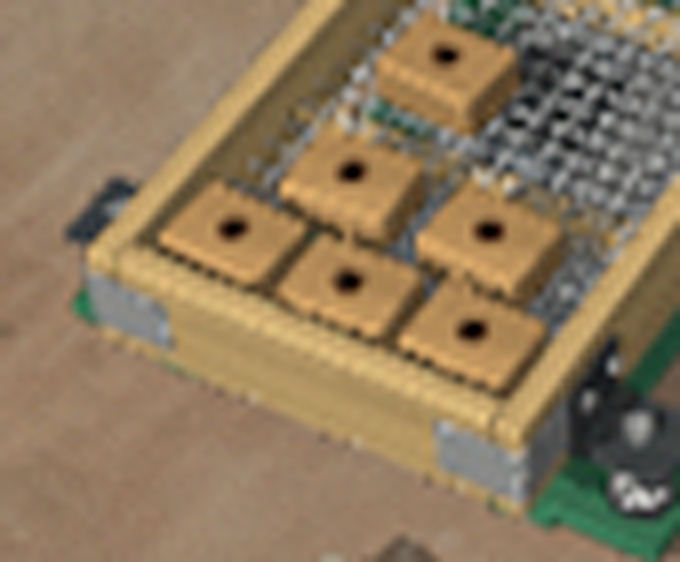

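The crop shows five flat blocks at the left end, with a dark gap of about 9 mm between the wall row and the second row (centre y_s ≈ 0.1155). The tines fit in there, so I'll approach above it.

Emit:
{"name": "jog_arm", "arguments": {"gripper": [0.2, 0.2, 0.2, 0.2, 0.2, 0.2, 0.2, 0.2], "offset": [[0, 5, 0], [0.1, 10, 0], [0.1, 14.2, 0], [0.1, 14.2, 0], [0.1, 14.2, -3], [0.1, 14.2, -6.1], [0.1, 14.2, -6.1], [0.1, 14.2, -6.1]], "twist": [0, 0.4, 0.4, 0.4, 0.4, 0.4, 0.4, 0.4]}}

```text
clock: 17.0
tcp_pos: [0.5481, 0.1445, 0.2174]
orientation: [0.0, 0.617, 0.787, 0.0]
wrist_force: [0.7, 0.1, -0.7]
finger_gap: 0.0212
grip_force: 30.3
```

```bash
python3 -c "
from h import *
st2(); tines(.112,.15)"
```

```text
17.0 tcp [0.5481 0.1445 0.2174] yaw 103.6 tips xs,ys,z 0.0004 0.1156 0.1164 F [ 0.7  0.1 -0.7] 30.298635363578796
tine -0.055 0.1168 0.122 7
tine -0.053 0.1177 0.12 7
tine -0.029 0.1169 0.12 6
tine -0.027 0.1178 0.126 4
tine -0.003 0.117 0.119 7
tine -0.001 0.1181 0.119 5
tine 0.023 0.1171 0.123 5
tine 0.025 0.1172 0.126 8
tine 0.049 0.1182 0.123 5
tine 0.051 0.1187 0.124 7
```

Emit:
{"name": "jog_arm", "arguments": {"gripper": [0.2, 0.2, 0.2, 0.2, 0.2, 0.2, 0.2, 0.2], "offset": [[0, 0, -1], [0, 0, -1.6], [0, 0, -1.8], [0, 0, -2], [0, 0, -2.1], [0, 0, -2.2], [0, 0, -2.3], [0, 0, -2.3]], "twist": [0, 0, 0, 0, 0, 0, 0, 0]}}

```text
clock: 18.05
tcp_pos: [0.5476, 0.1452, 0.1933]
orientation: [0.0, 0.617, 0.787, 0.0]
wrist_force: [-1.0, -0.6, -1.8]
finger_gap: 0.0212
grip_force: 30.3
```

Emit:
{"name": "jog_arm", "arguments": {"gripper": [0.2, 0.2, 0.2, 0.2, 0.2, 0.2, 0.2, 0.2], "offset": [[0, 0, -0.6], [0, 0, -1.2], [0, 0, -1.7], [0, 0, -1.8], [0.14, -0.58, -1.8], [0.28, -1.17, -1.8], [0.44, -1.85, -1.8], [0.61, -2.53, -1.8]], "twist": [0, 0, 0, 0, 0, 0, 0, 0]}}

```text
clock: 19.05
tcp_pos: [0.5539, 0.1193, 0.1755]
orientation: [0.0, 0.617, 0.787, 0.0]
wrist_force: [-0.1, -0.1, 0.1]
finger_gap: 0.0211
grip_force: 30.3
```

Emit:
{"name": "jog_arm", "arguments": {"gripper": [0.2, 0.2, 0.2, 0.2, 0.2, 0.2, 0.2, 0.2], "offset": [[0.16, -0.68, 0], [0.33, -1.36, 0], [0.49, -2.04, 0], [0.65, -2.72, 0], [0.82, -3.4, 0], [0.95, -3.94, 0], [0.95, -3.94, 0], [0.85, -3.55, 0]], "twist": [0, 0, 0, 0, 0, 0, 0, 0]}}

```text
clock: 20.05
tcp_pos: [0.5621, 0.0843, 0.1753]
orientation: [0.0, 0.617, 0.787, -0.0]
wrist_force: [0.7, -0.4, -1.7]
finger_gap: 0.0216
grip_force: 30.4
```

Emit:
{"name": "jog_arm", "arguments": {"gripper": [0.2, 0.2, 0.2, 0.2, 0.2, 0.2, 0.2, 0.2], "offset": [[0, 0, 2], [0, 0, 6], [0, 0, 11], [0, -4, 12], [1, -10, 12], [1, -16, 12], [1, -20, 12], [1, -20, 12]], "twist": [0, 0, 0, 0, 0, 0, 0, 0]}}

```text
clock: 21.05
tcp_pos: [0.5721, -0.1181, 0.2949]
orientation: [-0.0, 0.618, 0.786, -0.0]
wrist_force: [-0.3, 1.3, -1.7]
finger_gap: 0.0214
grip_force: 30.3
```

```bash
python3 -c "
from h import *
st2(); gm()"
```

```text
21.05 tcp [ 0.5721 -0.1181  0.2949] yaw 103.4 tips xs,ys,z -0.0373 -0.1453 0.1939 F [-0.3  1.3 -1.7] 30.33349871635437
xs\ys  156  148  140  132  124  116  108  100   92   84   76   68   60   52   44   36   28   20   12    4   -4  -12  -20  -28  -36  -44  -52  -60  -68  -76  -84  -92 -100 -108 -116 -124 -132 -140 -148 -156
   74    87   98  100   98   97   99   95   84    .    .   84    .    .    .    .    .   89   94   84    .    .   92   83   92    .    .    .   94   85    .    .   91    .    .   91    .    .   84   90   91
   66    83   97   98   98   97   95    .    .    .    .    .    .    .    .    .    .    .    .    .    .    .    .    .    .    .    .    .    .    .    .    .    .    .    .    .    .    .    .    .   85
   58    96   97   98   98   97   84    .    .    .    .    .    .    .    .    .    .    .    .   90   95   96   94    .    .    .    .    .    .    .    .    .    .    .    .    .    .    .    .    .   88
   50    96   97   97   97   99   88    .    .    .    .    .    .    .    .   94   96   95   99   96   98   99   97   98    .    .    .    .    .    .   
[... 2664 characters left out ...]
   .    .    .    .   96  109  109  109  105  104  105    .    .    .    .   90
  -62    97   97  100   98   97    .    .    .    .    .    .    .    .    .    .    .   89    .    .    .    .    .    .    .    .    .    .    .  105  101  101  103    .    .    .    .    .    .    .   93
  -70    93   97   97   97   97    .    .    .    .    .    .    .    .    .    .    .    .    .    .    .    .    .    .    .    .    .    .    .    .    .    .    .    .    .    .    .    .    .    .   92
  -78   103    .  101   99  102  103   99  101  100  101    .  104  101  102  101   98  101   99  103   96  102  104    .  101    .   99    .   99  102   99  103    .  100    .   99    .    .    .    .  102
```

All eight blocks lie in one layer: three left, three middle, two right. The right two stand on their sides with tops at 107 mm, so their centres are about 90 mm up. Next I'll lay the rake down where it came from.

Emit:
{"name": "jog_arm", "arguments": {"gripper": [0.2, 0.2, 0.2, 0.2, 0.2, 0.2, 0.2, 0.2], "offset": [[-0.3, -5, 0], [-0.6, -11, 0], [-0.9, -17, 0], [-1.2, -22, -3], [-1.2, -22, -9], [-1.2, -22, -15], [-1.2, -22, -18], [-1.2, -22, -18]], "twist": [-7, -14, -21, -21, -21, -21, -21, -21]}}

```text
clock: 22.15
tcp_pos: [0.559, -0.3324, 0.1123]
orientation: [-0.003, 0.749, 0.663, -0.0]
wrist_force: [-0.1, 1.2, -1.0]
finger_gap: 0.0209
grip_force: 30.3
```

Emit:
{"name": "jog_arm", "arguments": {"gripper": [0.2, 0.2, 0.2, 0.256, 0.256, 0.256, 0.256, 0.256], "offset": [[0, 0, -0.8], [0, 0, -1.2], [0, 0, -1.2], [0, 0, -1.2], [0, 0, -1.2], [0, -0.5, -2.2], [0, -1, -3.2], [0, -1.5, -4.2]], "twist": [0, 0, 0, 0, 0, 0, 0, 0]}}

```text
clock: 23.15
tcp_pos: [0.5599, -0.351, 0.0722]
orientation: [-0.0, 0.75, 0.662, 0.0]
wrist_force: [-0.2, -0.8, -0.9]
finger_gap: 0.022
grip_force: 6.3
```

Emit:
{"name": "jog_arm", "arguments": {"gripper": [0.256, 0.256, 0.256, 0.256, 0.256, 0.256, 0.256, 0.256], "offset": [[0, -0.4, -1], [0, -0.8, -2], [0, -1.2, -3], [0, -1.5, -4], [0, -1.7, -5], [0, -1.8, -5.7], [0, -1.8, -6], [0, -1.8, -6]], "twist": [0, 0, 0, 0, 0, 0, 0, 0]}}

```text
clock: 24.15
tcp_pos: [0.5602, -0.3685, 0.0136]
orientation: [0.0, 0.75, 0.662, -0.0]
wrist_force: [0.1, -0.3, -0.9]
finger_gap: 0.0217
grip_force: 6.0
```

```bash
python3 -c "
from h import *
st2(); pr('top'); pr('scene')"
```

```text
24.15 tcp [ 0.5602 -0.3685  0.0136] yaw 82.7 tips xs,ys,z -0.068 -0.3933 -0.0874 F [ 0.1 -0.3 -0.9] 6.007723286747932
0.02 31 [0.017 0.029 0.033]
0.04 44 [0.022 0.032 0.035]
0.06 44 [0.02  0.033 0.039]
0.08 46 [0.028 0.037 0.043]
0.1 49 [0.034 0.038 0.044]
0.12 54 [0.004 0.041 0.045]
0.14 6 [-0.013 -0.011 -0.007]
0.16 7 [-0.014 -0.014 -0.01 ]
0.18 6 [-0.014 -0.013 -0.011]
24.2 [ 0.56026151 -0.36854863  0.01354919] [ 0.61628852  0.06769624 -0.57363498] 6.044247597455978 0.02214028004317313
-0.02 5 [-0.012  0.022  0.027]
0.0 34 [-0.014  0.015  0.029]
0.02 42 [-0.012  0.019  0.031]
0.04 45 [-0.014  0.02   0.034]
0.06 36 [-0.01   0.031  0.037]
0.08 21 [0.022 0.035 0.04 ]
0.1 32 [-0.007  0.04   0.045]
0.12 50 [-0.011  0.038  0.045]
0.14 18 [-0.014 -0.011 -0.   ]
0.16 19 [-0.015 -0.013 -0.011]
0.18 18 [-0.014 -0.012 -0.01 ]
24.25 [ 0.56033601 -0.36854579  0.01353542] [-0.46975337 -0.23817192 -0.87320784] 6.053890362381935 0.02187916351473743
```

The rake lies flat again at its resting slope. Now I'll open, lift clear and check.

Emit:
{"name": "jog_arm", "arguments": {"gripper": [0.35, 0.6, 0.8, 0.8, 0.8, 0.8, 0.8, 0.8], "offset": [[0, 0, -0.2], [0, 0, -0.2], [0, 0, -0.2], [0, 0, -0.2], [0, 0, 2], [0, 0, 7], [0, 0, 12], [0, 0, 18]], "twist": [0, 0, 0, 0, 0, 0, 0, 0]}}

```text
clock: 25.25
tcp_pos: [0.5596, -0.3682, 0.1941]
orientation: [-0.001, 0.75, 0.662, -0.0]
wrist_force: [1.2, -0.6, -0.6]
finger_gap: 0.0681
grip_force: 0.0
```

Emit:
{"name": "jog_arm", "arguments": {"gripper": [0.8, 0.8, 0.8, 0.8, 0.8, 0.8, 0.8, 0.8], "offset": [[0, 0, 0], [0, 0, 0], [0, 0, 0], [0, 0, 0], [0, 0, 0], [0, 0, 0], [0, 0, 0], [0, 0, 0]], "twist": [0, 0, 0, 0, 0, 0, 0, 0]}}

```text
clock: 26.25
tcp_pos: [0.5602, -0.3686, 0.1934]
orientation: [0.0, 0.75, 0.662, 0.0]
wrist_force: [-0.3, -0.6, 0.0]
finger_gap: 0.0686
grip_force: 0.0
```

Run:
```python
from h import *
st2(); im,P,c=cam("scene"); save("end",im[120:320,200:440]); gm(s=.013)
m=(abs(P[...,0]-.56)<.014)&(P[...,1]>-.47)&(P[...,1]<-.19)&(P[...,2]>.01)&(P[...,2]<.1)
for y in np.arange(-.45,-.2,.03):
    k=m&(abs(P[...,1]-y)<.01)
    if k.sum()>3: print(y.round(2),np.percentile(P[k][:,2],90).round(3))
```

```text
26.25 tcp [ 0.5602 -0.3686  0.1934] yaw 82.6 tips xs,ys,z -0.068 -0.3934 0.0924 F [-0.3 -0.6  0. ] 0.0
xs\ys  154  140  128  114  102   89   76   63   50   37   24   11   -3  -15  -28  -41  -54  -67  -80  -94 -107 -119 -132 -146 -158
   72    95   98   98   94   87    .    .    .    .    .    .    .   82    .   84    .    .    .    .    .    .    .    .   86   89
   58    96   98   99    .    .    .    .    .    .    .   92   99   95   96    .    .    .    .    .    .    .    .    .    .   87
   46    97   99   97    .    .    .    .    .   88   99   98   99   99   99    .    .    .    .    .    .    .    .    .    .   88
   32    95   98   96    .    .    .    .    .   89   98   98   99   98  100    .    .    .    .    .    .    .    .    .    .   88
   20    98   98   97    .    .    .    .    .   89   98   99   98   98   98    .    .    .    .    .    .    .    .    .    .   89
    7    96   99   98    .    .    .    .    .    .   90   91   93   83   85    .    .    .    .    .    .    .    .    .    .   95
   -6    96   98   99    .    .    .    .    .    .   96   95    .    .    .    .    .    .    .    .    .  106  106  105    .   94
  -19    95   97   97    .    .    .    .    .    .   97  100   96    .    .    .    .    .    .  105  106  108  107  105    .   95
  -32    97   98   97    .    .    .    .    .   92   98   99   96    .    .    .    .    .   85  109  110  108  109    .    .   92
  -46    97   98   98    .    .    .    .    .   94   98   98    .    .    .    .    .    .   99  108  108  107  106    .    .   91
  -58    96   98   98    .    .    .    .    .    .   91   95    .    .    .    .    .    .  101  105  106  105   95    .    .   94
  -72    99   97   98   94   99   99   83   98    .  100   97   94   99    .   98   88    .    .   84    .   85   94   85    .  100
-0.39 0.041
-0.36 0.043
-0.33 0.047
-0.3 0.052
-0.27 0.056
-0.24 0.06
```

View pics/end.png

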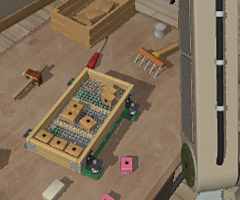

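The final picture shows the blocks spread over all three thirds, the rake lying on the table near (150,60), and the bystanders still in place.

```bash
python3 -c "
from h import *
print(env.hand_in())"
```

```text
the job is handed in; nothing more can be done
None
```

The job is handed in with no verdict returned: the blocks lie in one layer in the sifter, three left, three middle and two right (those two standing on their sides), and the rake is back on the bare table with nothing else disturbed.

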